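# Put away the finishing kit in the woodshop

### The job

Put the finishing kit away: one paint tin is already in the wooden rack. Slide the other two, upright and without lifting them off the bench, through the rack's flared mouth, until all three tins stand in single file between the rails, pushed up against the end stop and each other without gaps. Also hang the brush pail by its wire handle on the hook of the stand and leave it hanging there. Leave the mug, the hammer and the wood offcut where they are.

Things in the scene. Friction and masses are not known exactly. Their poses are not given: they have to be found in the camera images.
- tin1: one of three identical closed paint tins, bare metal with a white band: upright cylinder 86 mm in diameter, 75 mm high, about 0.35 kg, too wide to grip round its sides, starts loose on the bench before the rack's mouth; origin at the centre of its underside, z up
- tin2: one of three identical closed paint tins, bare metal with a white band: upright cylinder 86 mm in diameter, 75 mm high, about 0.35 kg, too wide to grip round its sides, starts loose on the bench before the rack's mouth; origin at the centre of its underside, z up
- tin3: one of three identical closed paint tins, bare metal with a white band: upright cylinder 86 mm in diameter, 75 mm high, about 0.35 kg, too wide to grip round its sides, starts loose in the rack's lane, its side 2 to 82 mm short of the end stop; origin at the centre of its underside, z up
- rack: wooden rack fixed to the bench, no floor: tins slide on the bench. Origin on the bench, on the lane's centre line; lane along y. Two rails 25 mm high, 18 thick, 94 apart inside, from y = -130 to +135 mm; at the -y end (mouth) they flare out by 0.5 rad to 148 mm wide inside at y = -178. End stop at the +y end: block 130 wide (x), 22 thick, 35 high, inner face at y = +135
- lane_end (a point): point on the bench at the middle of the end stop's inner face, at (0, 135, 0) mm in the rack's frame; axes as the rack's (y along the lane, towards and into the stop)
- pail: open metal brush pail, loose, 0.16 kg, 75 mm high, 68 wide at the foot, 84 at the rim, origin at the centre of its underside, z up. Rigid handle of 6 mm round wire standing up in its y-z plane: sides vertical at y = -44 and +44 mm up to z = 125, then two straight slopes to the peak at y = 0, z = 140 (wire centre)
- bail_top (a point): the peak of the pail's wire handle (wire centre), at (0, 0, 140) mm in the pail's frame
- hook_stand: steel post 16 mm thick on a wooden foot, fixed to the bench, origin at the post's foot on the bench. From its top, a round hook arm 10 mm thick runs level along the stand's -x axis at 200 mm height (centre line) for 88 mm, and ends in a tip turned up, centred at x = -94 mm, top at 223 mm
- hook_seat (a point): the point on top of the hook arm where the handle should rest, at (-62, 0, 205) mm in the stand's frame; axes as the stand's
- mug: white mug, bystander, 80 mm wide, 95 mm high with a handle; origin at the centre of its underside; to be left alone
- hammer: hammer lying on the bench, bystander, 240 mm long along its x axis; to be left alone
- offcut: wooden offcut, bystander, block 120 x 70 x 45 mm, origin at the centre of its underside; to be left alone
Not all that is in view belongs to the job. What is shaped like the pail but pink or purple is not meant.

How it is judged (in metres and radians):
At the end, for the whole second after the job is handed in: All tins upright, at rest on the bench between the rails, centres within 12 mm of the lane's centre line and at most 229 mm from the stop's face (three tins without gaps: 215). Pail at rest on the hook: handle peak within 45 mm of the seat point, underside over 40 mm up, weight on the stand (y of tin1 in the frame of lane_end between -0.229 and -0.035 m and x of tin1 in the frame of lane_end between -0.012 and 0.012 m and angle between each of tin1, tin2, tin3's own z axis and vertical below 0.08 rad and height (world z) of each of tin1, tin2, tin3 below 0.006 m and linear speed of each of tin1, tin2, tin3 below 0.02 m/s and y of tin2 in the frame of lane_end between -0.229 and -0.035 m and x of tin2 in the frame of lane_end between -0.012 and 0.012 m and y of tin3 in the frame of lane_end between -0.229 and -0.035 m and x of tin3 in the frame of lane_end between -0.012 and 0.012 m and distance between bail_top and hook_seat below 0.045 m and height (world z) of pail above 0.04 m and contact force between pail and hook_stand above 0.4 N and linear speed of pail below 0.1 m/s); the robot touches nothing.
It fails at once if a tin is lifted off the bench (by more than 20 mm) or tipped over (height (world z) of any of tin1, tin2, tin3 above 0.02 m or angle between any of tin1, tin2, tin3's own z axis and vertical above 0.4 rad).
It fails at once if a bystander (mug, hammer, offcut) is moved by more than 30 mm (distance of any of mug, hammer, offcut from where it was at the start of the episode above 0.03 m).
It also fails if it takes over 69 s, if anything falls off the work surface, if the arm or the gripper's body presses on something with over 40 N, if the wrist force passes 120 N, or if a joint passes its speed limit or range.

### The arm

A 7-joint arm with a two-finger parallel gripper is mounted at the origin on the work surface. World frame = base frame: x ahead of the robot, y to its left, z up, the work surface at z = 0. Lengths are in mm, angles in rad, forces in N, time in s.
With the tool pointing down it reaches from about 400 to 875 mm from the base axis. Payload 6.5 kg.
Tool frame: the origin (TCP) lies on the centre line of the jaws, within the pads' length; the fingertips stand tip_extent ahead of it and the grasp point (between the pads) lies 2 mm behind it (tip_extent is the distance from the TCP to the fingertips, in mm); z points along the fingers, y is the line along which they close (so a half turn about z gives the same grasp; the last joint's range is limited). The gripper opens to 88 mm and grips with 3 to 60 N. Pads are 18 mm wide; open, the fingers measure 123 mm over their backs; the gripper's body (75 mm by 187 mm) begins 45 mm behind the grasp point.
Start: joints at [1.278, 0.536, -0.004, 1.538, 0.003, 1.067, -0.071], TCP at [146.156, -633.347, 255.716] pointing down, gripper open.
Joint ranges: [-2.7, 2.7], [-0.37, 2.16], [-1.27, 1.26], [0.24, 2.4], [-1.31, 4.45], [0.19, 1.91], [-2.76, 2.76]. Speed limits (rad/s): [2.39, 2.39, 3.14, 3.14, 3.14, 3.14, 3.14].

### API

Orientations are given as a 3x3 rotation matrix whose columns are the frame's x, y, z axes.
In Python, from station import * gives the robot as it stands.
- The arm moves only by the tool arm_command, never from a script. Its argument "rows" is a list of rows, each a list of 3 entries, a list of its own where there are three numbers: the gripper command: -1 is shut, 1 is fully open, values between are in proportion, then the shift along the tool's x, y, z in mm, then the turn about the tool's z in rad. A call has 1 to 12 rows; each row shifts and turns the commanded pose from where the row before left it, along the tool's axes as they then stand; what a row does not reach is not made up. A row lasts 1/8 s, in which the tool goes at most 62.5 mm and 10.7 degrees, less where a joint would pass 70% of its speed; a pose out of reach is approached as far as the arm can. A call is refused whole if a number of a shift passes 62.5 or a number of a turn 0.188, either way. A call with a gripper value outside its range is refused whole. The fingers move at their own pace and stop on an object; "grip_force" is the grip in N (left out, the last holds). Time passes only in rows, so rows that do not move let the fingers close. It gives the time, the measured TCP pose, the force, the opening and the grip force at its end, in the units of the state.
- get_obs(): the state, without advancing time (a new reading comes with each control period).
- get_image(name): name is "scene" or "top" or "wrist"; returns a dict with "pixels" (400x640x3 uint8, red, green, blue), "z_map" (400x640 float32, mm along the optical axis (not along the pixel's ray), 0 where there is no reading), "camera_matrix" (3x3 intrinsics, pixels), "view" (4x4, takes a point from world to camera coordinates). Camera axes: x right, y up, looking along -z (the intrinsics and any distortion apply to the point x, -y, -z); pixel columns grow to the right and rows downward; lengths in mm; the calibration is good to about 2 mm. A picture is of the moment at which its call begins.
- close_job(): hands the job in; it is judged then, once.
The state is a dict: "time_s": time; "joint_positions": joint angles; "dq": joint speeds; "tau": joint torques, N m; "eef_pos": TCP position; "tool_rot": TCP orientation; "force": force on the tool from outside, world axes, zero at the start; "ft_torque": the same for the moment, N m; "finger_gap": opening from 0.0 (shut) to 1.0 (fully open); "finger_force": force on a finger pad.
Only numpy, scipy, OpenCV 4.12 (cv2) and the standard library are available. Lean on these libraries where they do the work, as an engineer would, in place of code of your own. Each camera call takes 0.05 s, during which the arm holds its last target. There are 200 camera calls.

## Working session

There is one attempt and no reset: what is moved stays moved. The work goes in short steps, Python scripts to look and compute and a tool call to move; the robot and the scene stay as the last step left them, time stands still between calls to the robot, and variables do not carry over. Pictures are saved under pics/ and viewed, at most 10 in all, crops included, and the job is handed in when it is done.

Besides the shell and the picture viewer there is one more tool, called after "Emit:" in YAML: its name, and indented under it one key for each argument. arm_command: Moves the arm, as the interface text tells. Its arguments: {"type":"object","properties":{"rows":{"type":"array","items":{"type":"array"}},"grip_force":{"type":"number"}},"required":["rows"]}

```bash
mkdir -p pics; ls; cat > h.py <<'E'
from station import *
import numpy as np, cv2
def grab(n,save=None):
    d=get_image(n)
    if save: cv2.imwrite('pics/'+save,cv2.cvtColor(d['pixels'],cv2.COLOR_RGB2BGR))
    return d
def cloud(d):
    z=d['z_map'];K=np.array(d['camera_matrix']);h,w=z.shape
    u,v=np.meshgrid(np.arange(w),np.arange(h))
    P=np.stack([(u-K[0,2])/K[0,0]*z,-(v-K[1,2])/K[1,1]*z,-z,np.ones_like(z)],-1)
    W=P@np.linalg.inv(np.array(d['view'])).T
    W=W[...,:3].copy();W[z<=0]=np.nan
    return W
def st():
    o=get_obs();print({k:np.round(o[k],3).tolist() for k in('time_s','joint_positions','eef_pos','tool_rot','force','finger_gap','finger_force')})
    return o
E
python3 - <<'E'
from h import *
st()
for n in('scene','top'):
    d=grab(n,n+'0.png');W=cloud(d);np.save(n+'0.npy',W);print(n,np.round(d['view'],2).tolist(),np.round(d['camera_matrix'],1).tolist())
o=get_obs();print({k:v for k,v in o.items() if 'tip' in k})
E
python3 -c "import station;print([x for x in dir(station) if x[0]!='_'])"
```

```text
pics
{'time_s': 0.0, 'joint_positions': [1.278, 0.537, -0.004, 1.539, 0.003, 1.067, -0.071], 'eef_pos': [145.986, -632.799, 254.849], 'tool_rot': [[0.974, 0.225, -0.001], [0.225, -0.974, 0.002], [-0.0, -0.002, -1.0]], 'force': [0.207, -0.354, 0.456], 'finger_gap': 0.998, 'finger_force': 0.0}
scene [[-0.61, 0.79, -0.02, 385.43], [-0.47, -0.34, 0.82, 177.75], [0.64, 0.51, 0.58, -1795.3], [0.0, 0.0, 0.0, 1.0]] [[449.6, 0.0, 314.2], [0.0, 449.6, 194.3], [0.0, 0.0, 1.0]]
top [[-0.01, -1.0, -0.0, 29.02], [0.98, -0.01, 0.21, -628.9], [-0.21, -0.0, 0.98, -1109.54], [0.0, 0.0, 0.0, 1.0]] [[462.1, 0.0, 316.2], [0.0, 462.1, 198.7], [0.0, 0.0, 1.0]]
{}
['PlanningError', 'close_job', 'get_image', 'get_obs', 'tip_extent']
```

View pics/scene0.png

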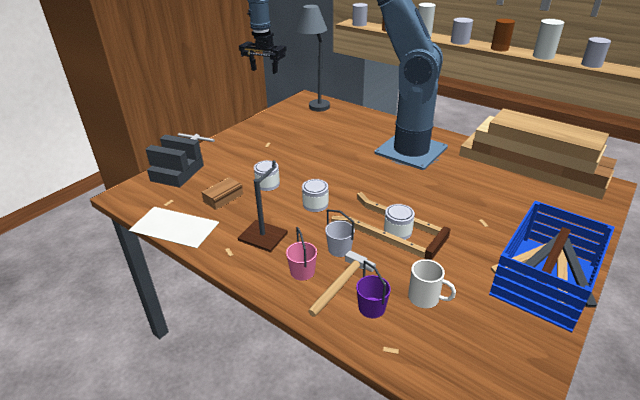

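View pics/top0.png

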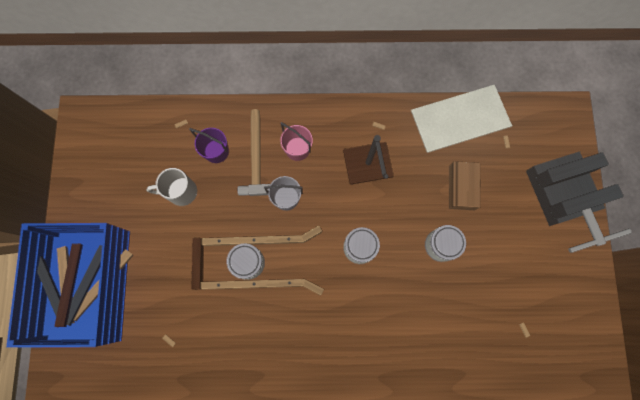

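```bash
python3 -c "
import station;print(station.tip_extent)"
```

```text
17.0
```

The scene view shows the grey pail at (340,237), with its handle up, beside the hammer head. The top view shows tins at (448,242) and (361,245), with a third in the lane at (245,261). The stand is at (368,165), and the rack mouth opens to the right.

Candidates for the pail (top-view pixels) are grey (285,193), pink (296,142) and purple (211,146). I choose the grey one, since pink and purple are excluded. The loose tins are also unambiguous, as the mug at (175,187) is white and has a handle.

```bash
cat >> h.py <<'E'
def circ(P):
    A=np.c_[2*P[:,:2],np.ones(len(P))];s=np.linalg.lstsq(A,(P[:,:2]**2).sum(1),rcond=None)[0]
    return s[:2],np.sqrt(s[2]+s[:2]@s[:2])
def line(P):
    c=P.mean(0);return c,np.linalg.svd(P-c)[2][0]
E
python3 - <<'E'
from h import *
T=np.load('top0.npy');S=np.load('scene0.npy')
f=np.round
def box(W,u0,u1,v0,v1,z0,z1):
    P=W[v0:v1,u0:u1].reshape(-1,3);P=P[np.isfinite(P).all(1)];return P[(P[:,2]>z0)&(P[:,2]<z1)]
for n,b in dict(A=(425,470,220,265),B=(340,385,223,268),C=(223,268,240,283)).items():
    P=box(T,*b,66,85);c,r=cv2.minEnclosingCircle(P[:,:2].astype(np.float32));print('tin',n,len(P),f(P.mean(0),1),f(c,1),r)
# rails
for n,b in dict(r1=(205,298,233,248),r2=(205,298,277,293)).items():
    P=box(T,*b,19,30);c,d=line(P);print(n,len(P),f(c,1),f(d,4))
P=box(T,185,210,235,292,29,42);print('stop',len(P),f(P.mean(0),1),f(P.min(0),1),f(P.max(0),1))
# pail and stand
for nm,W,b in(('T',T,(240,315,165,215)),('S',S,(315,365,200,260))):
    P=box(W,*b,85,160);print(nm,'handle',len(P));print(f(P[np.argsort(P[:,2])][::max(1,len(P)//25)],0).tolist())
    P=box(W,*b,68,80);c,r=cv2.minEnclosingCircle(P[:,:2].astype(np.float32));print('rim',len(P),f(c,1),r)
for nm,W,b in(('T',T,(340,400,120,190)),('S',S,(235,295,150,250))):
    P=box(W,*b,190,235);print(nm,'hook',len(P));print(f(P[np.argsort(P[:,0])][::max(1,len(P)//25)],0).tolist())
    P=box(W,*b,60,180);print('post',len(P),f(np.median(P,0),1))
a=cv2.imread('pics/top0.png')[110:220,230:410];b=cv2.imread('pics/scene0.png')[140:290,230:400]
a=cv2.resize(a,(400,int(110*400/180)),interpolation=3);b=cv2.resize(b,(400,int(150*400/170)),interpolation=3)
o=np.zeros((max(a.shape[0],b.shape[0]),800,3),np.uint8);o[:a.shape[0],:400]=a;o[:b.shape[0],400:]=b;cv2.imwrite('pics/crop0.png',o)
E
```

```text
tin A 960 [ 515.5 -300.4   76. ] [ 515.7 -301.5] 43.30316925048828
tin B 952 [511.4 -87.8  76.2] [512.3 -88.4] 43.16505813598633
tin C 964 [473.9 202.4  76.3] [474.9 202.9] 43.188514709472656
r1 637 [530.9 193.4  24.7] [-0.022   0.9998  0.001 ]
r2 656 [419.2 191.2  24.6] [-2.270e-02  9.997e-01 -7.000e-04]
stop 461 [471.6 330.4  34.7] [408.8 301.8  29. ] [535.6 343.4  41.3]
T handle 112
[[642.0, 62.0, 86.0], [643.0, 62.0, 95.0], [646.0, 146.0, 104.0], [643.0, 59.0, 114.0], [644.0, 59.0, 121.0], [649.0, 68.0, 124.0], [646.0, 61.0, 126.0], [643.0, 61.0, 128.0], [645.0, 66.0, 129.0], [645.0, 138.0, 130.0], [645.0, 145.0, 131.0], [644.0, 75.0, 132.0], [647.0, 143.0, 132.0], [647.0, 140.0, 133.0], [647.0, 147.0, 133.0], [644.0, 82.0, 134.0], [647.0, 128.0, 135.0], [646.0, 82.0, 135.0], [646.0, 80.0, 136.0], [644.0, 123.0, 136.0], [648.0, 96.0, 137.0], [643.0, 80.0, 138.0], [646.0, 137.0, 138.0], [648.0, 113.0, 139.0], [645.0, 115.0, 140.0], [645.0, 108.0, 141.0], [645.0, 113.0, 142.0], [647.0, 105.0, 144.0]]
rim 135 [646.7 103.1] 43.0306282043457
S handle 111
[[650.0, 150.0, 86.0], [647.0,
[... 1344 characters left out ...]
4.0, -134.0, 220.0], [648.0, -126.0, 218.0], [652.0, -128.0, 212.0], [654.0, -126.0, 207.0], [655.0, -129.0, 210.0], [658.0, -127.0, 202.0], [660.0, -129.0, 202.0], [666.0, -124.0, 204.0], [673.0, -121.0, 201.0], [677.0, -121.0, 203.0], [683.0, -124.0, 205.0], [691.0, -120.0, 201.0], [696.0, -117.0, 201.0], [701.0, -119.0, 203.0], [706.0, -119.0, 202.0], [713.0, -116.0, 200.0], [719.0, -118.0, 203.0], [724.0, -117.0, 206.0], [727.0, -115.0, 195.0], [737.0, -109.0, 202.0], [739.0, -108.0, 194.0], [741.0, -109.0, 208.0], [741.0, -111.0, 210.0], [744.0, -106.0, 203.0], [746.0, -121.0, 192.0], [746.0, -115.0, 205.0], [747.0, -115.0, 202.0], [749.0, -115.0, 193.0]]
post 471 [ 556.4 -260.1   75.9]
```

View pics/crop0.png

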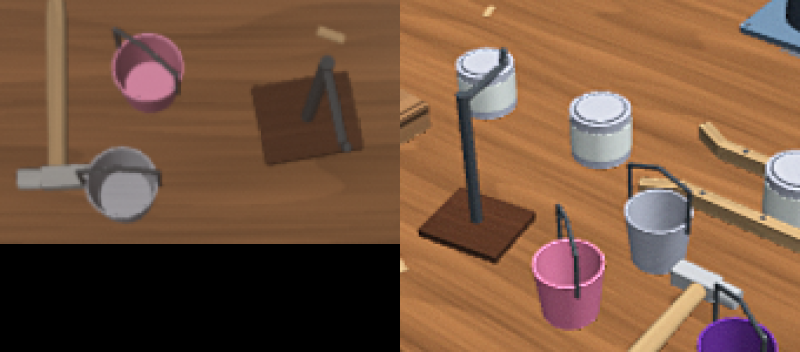

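The crop confirms it: the grey pail has its wire handle lying along world y, and the hook arm points toward the robot.

Measured positions, with sizes that match the description:

| Thing | Position (mm) |
|---|---|
| Pail | (647,105) |
| Seat | ≈(681,-124,205) |
| Tin A | (516,-301) |
| Tin B | (512,-88) |
| Tin C (in the lane) | (475,203) |

My plan is to grip the handle about 25 mm off its peak so the hook arm can pass clear of the fingers.

Emit:
arm_command:
  rows:
    - [0.2, [0, 0, 0], -0.168]
    - [0.2, [0, 0, 0], -0.168]
    - [0.2, [0, 0, 0], -0.168]
    - [0.2, [0, 0, 0], -0.168]
    - [0.2, [0, 0, 0], -0.168]
    - [0.2, [0, 0, 0], -0.168]
    - [0.2, [0, 0, 0], -0.168]
    - [0.2, [0, 0, 0], -0.168]
    - [0.2, [47, 31, 0], 0]
    - [0.2, [47, 31, 0], 0]
    - [0.2, [47, 31, 0], 0]
    - [0.2, [47, 31, 0], 0]
  grip_force: 45

```text
time_s: 1.6
eef_pos: [270.8, -443.6, 255.5]
tool_rot: [[0.0, 1.0, -0.0], [1.0, -0.0, 0.0], [0.0, -0.0, -1.0]]
force: [1.4, -1.2, -0.6]
finger_gap: 0.596
finger_force: 0.0
```

Emit:
arm_command:
  rows:
    - [0.2, [47, 31, 0], 0]
    - [0.2, [47, 31, 0], 0]
    - [0.2, [47, 31, 0], 0]
    - [0.2, [47, 31, 0], 0]
    - [0.2, [47, 31, 0], 0]
    - [0.2, [47, 31, 0], 0]
    - [0.2, [47, 31, 0], 0]
    - [0.2, [47, 31, 0], 0]
    - [0.2, [47, 31, 0], 0]
    - [0.2, [47, 31, 0], 0]
    - [0.2, [0, 0, 0], 0]
    - [0.2, [0, 0, 0], 0]

```text
time_s: 3.1
eef_pos: [579.6, 23.9, 255.1]
tool_rot: [[0.0, 1.0, -0.001], [1.0, -0.0, -0.001], [-0.001, -0.001, -1.0]]
force: [0.3, -0.6, 0.9]
finger_gap: 0.603
finger_force: 0.0
```

Emit:
arm_command:
  rows:
    - [0.2, [53, 33, 0], 0]
    - [0.2, [53, 34, 20], 0]
    - [0.2, [0, 0, 30], 0]
    - [0.2, [0, 0, 0], 0]

```text
time_s: 3.6
eef_pos: [643.6, 125.2, 204.2]
tool_rot: [[0.001, 1.0, -0.005], [1.0, -0.001, -0.003], [-0.003, -0.005, -1.0]]
force: [0.8, -0.2, -0.3]
finger_gap: 0.597
finger_force: 0.0
```

```bash
python3 - <<'E'
from h import *
st();d=grab('wrist','w1.png');W=cloud(d)
P=W.reshape(-1,3);P=P[np.isfinite(P).all(1)]
P=P[(abs(P[:,0]-647)<25)&(abs(P[:,1]-105)<55)&(P[:,2]>115)&(P[:,2]<150)]
print(len(P));b=np.arange(55,160,8)
for a in b:
    Q=P[(P[:,1]>=a)&(P[:,1]<a+8)]
    if len(Q): print(a+4,len(Q),np.round(np.median(Q,0),1))
E
```

```text
{'time_s': 3.6, 'joint_positions': [0.106, 0.669, -0.556, 1.535, 0.387, 1.055, -0.549], 'eef_pos': [643.584, 125.22, 204.212], 'tool_rot': [[0.001, 1.0, -0.005], [1.0, -0.001, -0.003], [-0.003, -0.005, -1.0]], 'force': [0.837, -0.234, -0.305], 'finger_gap': 0.597, 'finger_force': 0.0}
1350
59 23 [644.9  61.7 127.9]
67 74 [644.9  67.  129.6]
75 75 [644.9  75.5 132.4]
83 86 [644.9  83.1 135. ]
91 91 [644.8  91.  137.8]
99 97 [644.8  98.9 140.5]
107 128 [645.4 107.  141.8]
115 144 [645.7 114.9 139.6]
123 141 [645.4 122.8 136.8]
131 144 [645.4 130.8 134. ]
139 142 [645.4 138.9 131.3]
147 150 [645.7 147.  128.6]
155 55 [646.  152.  123.7]
```

View pics/w1.png

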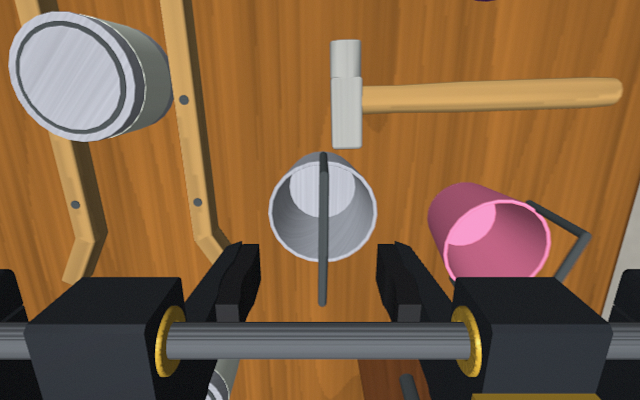

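The wrist view shows the handle wire as a line at (322,155–305), centred between the open fingers. The peak is at y≈105 and the wire at x≈645. I'll go down at y=131.

Emit:
arm_command:
  rows:
    - [0.2, [6, 2, 25], 0]
    - [0.2, [0, 0, 25], 0]
    - [0.2, [0, 0, 20], 0]
    - [0.2, [0, 0, 5], 0]
    - [0.2, [0, 0, 0], 0]
    - [-1, [0, 0, 0], 0]
    - [-1, [0, 0, 0], 0]
    - [-1, [0, 0, 0], 0]
    - [-1, [0, 0, 0], 0]
    - [-1, [0, 0, 0], 0]

```text
time_s: 4.9
eef_pos: [647.3, 133.9, 131.8]
tool_rot: [[-0.0, 1.0, -0.0], [1.0, 0.0, 0.0], [0.0, -0.0, -1.0]]
force: [-0.6, 0.1, 1.4]
finger_gap: 0.06
finger_force: 20.8
```

Emit:
arm_command:
  rows:
    - [-1, [0, 0, 0], 0]
    - [-1, [0, 0, -10], 0]
    - [-1, [0, 0, -20], 0]
    - [-1, [0, 0, -40], 0]
    - [-1, [0, 0, -40], 0]
    - [-1, [0, 0, -10], 0]
    - [-1, [0, 0, 0], 0]
    - [-1, [0, 0, 0], 0]

```text
time_s: 5.9
eef_pos: [646.4, 133.4, 250.2]
tool_rot: [[-0.0, 1.0, -0.003], [1.0, 0.0, -0.001], [-0.001, -0.003, -1.0]]
force: [0.7, -0.4, -2.6]
finger_gap: 0.046
finger_force: 45.0
```

```bash
cat > pail.py <<'E'
from h import *
o=st();e=o['eef_pos']
for n in('scene','top'):
    W=cloud(grab(n));P=W.reshape(-1,3);P=P[np.isfinite(P).all(1)]
    D=np.array(e);P=P[(abs(P[:,0]-e[0])<30)&(abs(P[:,1]-e[1])<90)&(P[:,2]>e[2]-60)&(P[:,2]<e[2]+20)]
    R=np.array(o['tool_rot']);L=(P-D)@R   # tool frame
    L=L[abs(L[:,1])<10]
    for a in np.arange(-85,50,8):
        Q=L[(L[:,0]>=a)&(L[:,0]<a+8)]
        if len(Q): print(n,a+4,len(Q),'top z',round(-Q[:,2].min(),1),np.round(np.median(Q,0),1))
E
python3 pail.py
```

```text
{'time_s': 5.9, 'joint_positions': [0.104, 0.629, -0.574, 1.485, 0.36, 1.137, -0.536], 'eef_pos': [646.432, 133.38, 250.183], 'tool_rot': [[-0.0, 1.0, -0.003], [1.0, 0.0, -0.001], [-0.001, -0.003, -1.0]], 'force': [0.7, -0.387, -2.595], 'finger_gap': 0.046, 'finger_force': 44.999}
scene -73 11 top z -24.5 [-70.4   1.4  45.9]
scene -65 14 top z -25.9 [-67.4   1.6  44. ]
scene 7 39 top z 19.5 [ 9.3 -2.3 -6.1]
scene 15 50 top z 9.5 [16.5  2.1 27.4]
scene 23 6 top z -6.6 [19.4  1.1 24.9]
```

```bash
python3 - <<'E'
from h import *
a=grab('scene','s2.png')['pixels'][90:290,240:440]
cv2.imwrite('pics/s2c.png',cv2.cvtColor(cv2.resize(a,(600,600),interpolation=3),cv2.COLOR_RGB2BGR))
E
```

```text
(no output)
```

View pics/s2c.png

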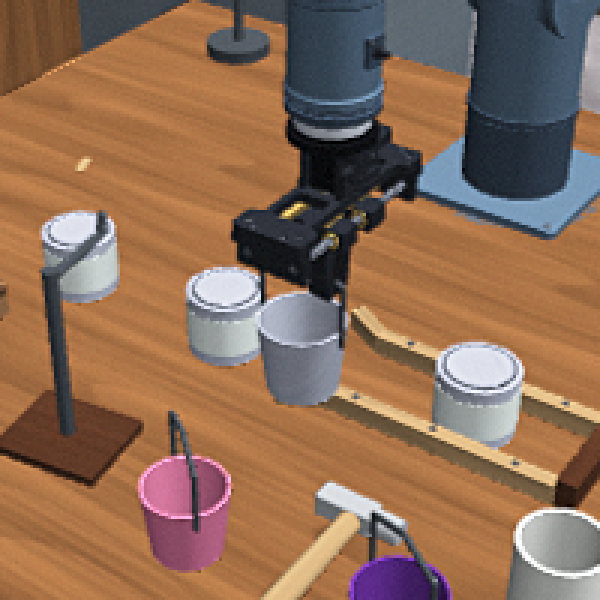

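The pail hangs in the fingers, only slightly tilted, at crop (300,345). Next I move to in front of the hook tip and turn to match the arm.

Emit:
arm_command:
  rows:
    - [-1, [-15, -4, 0], 0]
    - [-1, [-30, -8, 0], 0]
    - [-1, [-35, -9, 0], 0]
    - [-1, [-35, -9, 0], 0]
    - [-1, [-35, -9, 0], 0]
    - [-1, [-35, -9, 0], 0]
    - [-1, [-30, -8, 0], 0]
    - [-1, [-25, -6, 0], 0]
    - [-1, [-7, -2, 6], -0.09]
    - [-1, [0, 0, 6], -0.09]
    - [-1, [0, 0, 0], 0]
    - [-1, [0, 0, 0], 0]

```text
time_s: 7.55
eef_pos: [583.2, -113.6, 239.9]
tool_rot: [[-0.177, 0.984, 0.0], [0.984, 0.177, -0.0], [-0.0, 0.0, -1.0]]
force: [0.2, 0.1, -0.8]
finger_gap: 0.048
finger_force: 45.0
```

```bash
python3 pail.py; python3 - <<'E'
from h import *
a=grab('scene')['pixels'][110:260,200:400];b=grab('top','t3.png')['pixels'][110:260,280:480]
o=np.vstack([cv2.resize(x,(400,300),interpolation=3) for x in(a,b)]);cv2.imwrite('pics/c3.png',cv2.cvtColor(o,cv2.COLOR_RGB2BGR))
E
```

```text
{'time_s': 7.55, 'joint_positions': [0.554, 0.531, -0.604, 1.68, 0.34, 1.038, 0.018], 'eef_pos': [583.153, -113.568, 239.937], 'tool_rot': [[-0.177, 0.984, 0.0], [0.984, 0.177, -0.0], [-0.0, 0.0, -1.0]], 'force': [0.157, 0.074, -0.753], 'finger_gap': 0.048, 'finger_force': 45.001}
scene -73 17 top z -11.0 [-70.4   0.3  29. ]
scene -65 11 top z -16.8 [-68.1   2.9  38.1]
scene 7 30 top z 19.8 [ 9.6 -0.4 -2.3]
scene 15 34 top z 18.9 [15.9  1.2 29.3]
scene 23 8 top z -9.4 [19.8  2.8 26.7]
```

View pics/c3.png

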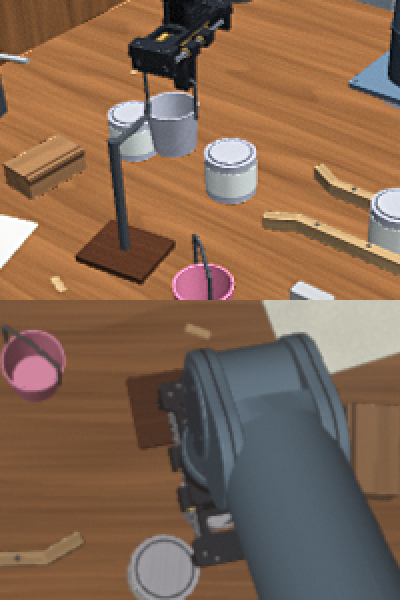

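The scene crop shows the pail in front of the hook tip with the wire loop open toward it, at about (150,110). The wire sits as expected, so I advance 94 mm along the arm.

Emit:
arm_command:
  rows:
    - [-1, [0, 10, 0], 0]
    - [-1, [0, 17, 0], 0]
    - [-1, [0, 17, 0], 0]
    - [-1, [0, 17, 0], 0]
    - [-1, [0, 17, 0], 0]
    - [-1, [0, 16, 0], 0]
    - [-1, [0, 0, 0], 0]
    - [-1, [0, 0, 0], 0]

```text
time_s: 8.75
eef_pos: [675.5, -96.3, 239.5]
tool_rot: [[-0.179, 0.984, -0.001], [0.984, 0.179, -0.0], [0.0, -0.001, -1.0]]
force: [0.2, 0.1, -1.8]
finger_gap: 0.049
finger_force: 45.0
```

Emit:
arm_command:
  rows:
    - [-1, [0, 0, 10], 0]
    - [-1, [0, 0, 10], 0]
    - [-1, [0, 0, 8], 0]
    - [-1, [0, 0, 5], 0]
    - [-1, [0, 0, 0], 0]

```text
time_s: 9.38
eef_pos: [675.5, -96.4, 206.3]
tool_rot: [[-0.179, 0.984, -0.001], [0.984, 0.179, 0.0], [0.0, -0.001, -1.0]]
force: [0.0, -0.4, -2.3]
finger_gap: 0.045
finger_force: 45.0
```

Emit:
arm_command:
  rows:
    - [-1, [0, 0, 3], 0]
    - [-1, [0, 0, 2], 0]
    - [-1, [0, 0, 0], 0]

```text
time_s: 9.75
eef_pos: [675.7, -96.4, 201.7]
tool_rot: [[-0.179, 0.984, -0.0], [0.984, 0.179, 0.0], [0.0, -0.0, -1.0]]
force: [0.1, -0.4, -1.9]
finger_gap: 0.046
finger_force: 45.0
```

```bash
python3 - <<'E'
from h import *
st();d=grab('scene','s4.png');a=d['pixels'][120:240,220:380]
cv2.imwrite('pics/c4.png',cv2.cvtColor(cv2.resize(a,(800,600),interpolation=3),cv2.COLOR_RGB2BGR))
E
```

```text
{'time_s': 9.75, 'joint_positions': [0.428, 0.714, -0.558, 1.462, 0.404, 1.081, -0.03], 'eef_pos': [675.714, -96.361, 201.672], 'tool_rot': [[-0.179, 0.984, -0.0], [0.984, 0.179, 0.0], [0.0, -0.0, -1.0]], 'force': [0.146, -0.367, -1.858], 'finger_gap': 0.046, 'finger_force': 45.01}
```

View pics/c4.png

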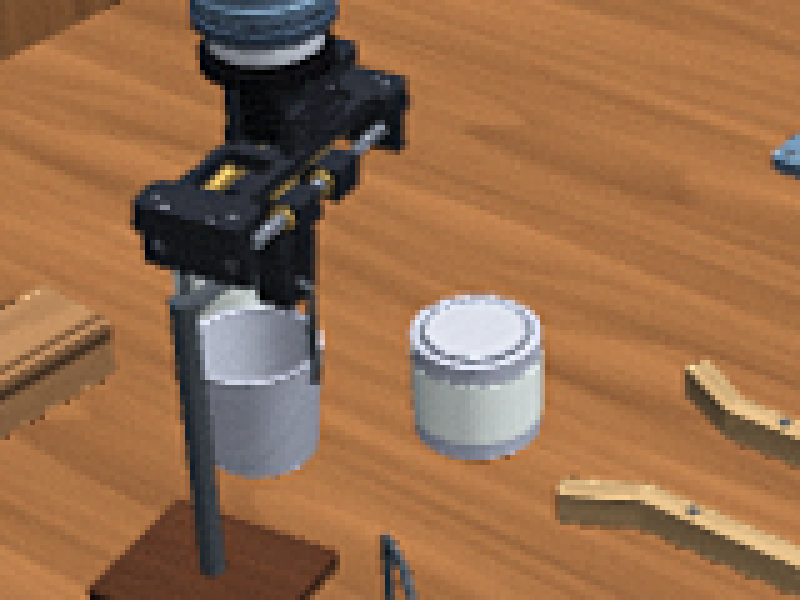

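The pail is behind the post, with its loop round the arm at crop (190–300, 290). There is no contact yet, so I lower a little more until the arm takes the weight.

Emit:
arm_command:
  rows:
    - [-1, [0, 0, 2], 0]
    - [-1, [0, 0, 1], 0]
    - [-1, [0, 0, 0], 0]

```text
time_s: 10.18
eef_pos: [676.1, -96.5, 199.3]
tool_rot: [[-0.179, 0.984, 0.001], [0.984, 0.179, -0.0], [-0.0, 0.001, -1.0]]
force: [0.2, -1.0, 2.9]
finger_gap: 0.045
finger_force: 45.0
```

Emit:
arm_command:
  rows:
    - [-1, [0, 0, 2], 0]
    - [-1, [0, 0, 1], 0]
    - [-1, [0, 0, 0], 0]

```text
time_s: 10.55
eef_pos: [676.5, -96.9, 197.0]
tool_rot: [[-0.179, 0.984, 0.002], [0.984, 0.179, -0.001], [-0.001, 0.002, -1.0]]
force: [-1.5, -0.7, 7.8]
finger_gap: 0.045
finger_force: 44.9
```

The upward force shows the arm is carrying the pail. I release gently and rise.

Emit:
arm_command:
  rows:
    - [-1, [0, 0, -2], 0]
    - [-0.85, [0, 0, 0], 0]
    - [-0.75, [0, 0, 0], 0]
    - [-0.6, [0, 0, 0], 0]
    - [-0.4, [0, 0, 0], 0]
    - [-0.2, [0, 0, 0], 0]
    - [-0.2, [0, 0, 0], 0]
    - [-0.2, [0, 0, 0], 0]
    - [-0.2, [0, 0, -10], 0]
    - [-0.2, [0, 0, -30], 0]
    - [-0.2, [0, 0, -50], 0]
    - [-0.2, [0, 0, 0], 0]

```text
time_s: 12.05
eef_pos: [678.2, -95.9, 293.3]
tool_rot: [[-0.179, 0.984, 0.009], [0.984, 0.179, -0.0], [-0.002, 0.008, -1.0]]
force: [0.7, 0.2, 0.3]
finger_gap: 0.402
finger_force: 0.0
```

```bash
python3 - <<'E'
from h import *
st();W=cloud(grab('wrist'));P=W.reshape(-1,3);P=P[np.isfinite(P).all(1)]
P=P[(abs(P[:,0]-681)<70)&(abs(P[:,1]+124)<80)&(P[:,2]>110)&(P[:,2]<230)]
P=P[np.argsort(P[:,1])]
print(len(P),np.round(P[::max(1,len(P)//40)]).astype(int).tolist())
W=cloud(grab('scene','s5.png'));P=W[120:250,220:340].reshape(-1,3);P=P[np.isfinite(P).all(1)]
P=P[(abs(P[:,0]-681)<60)&(abs(P[:,1]+124)<65)&(P[:,2]>60)&(P[:,2]<230)];P=P[np.argsort(P[:,2])]
print(len(P),np.round(P[::max(1,len(P)//40)]).astype(int).tolist())
E
```

```text
{'time_s': 12.05, 'joint_positions': [0.44, 0.631, -0.588, 1.375, 0.355, 1.232, 0.007], 'eef_pos': [678.238, -95.882, 293.307], 'tool_rot': [[-0.179, 0.984, 0.009], [0.984, 0.179, -0.0], [-0.002, 0.008, -1.0]], 'force': [0.722, 0.157, 0.344], 'finger_gap': 0.402, 'finger_force': 0.0}
6153 [[688, -170, 197], [671, -164, 145], [668, -160, 113], [702, -156, 115], [656, -152, 118], [650, -149, 135], [683, -146, 205], [644, -142, 144], [718, -139, 145], [646, -136, 115], [667, -132, 203], [718, -130, 124], [718, -128, 119], [643, -126, 141], [652, -125, 205], [659, -124, 201], [675, -123, 203], [719, -122, 138], [702, -121, 205], [687, -120, 200], [743, -119, 211], [678, -118, 209], [718, -117, 136], [747, -115, 210], [717, -114, 133], [732, -113, 147], [733, -112, 117], [735, -111, 210], [734, -110, 140], [744, -109, 162], [736, -109, 201], [742, -108, 172], [738, -108, 113], [714, -107, 137], [711, -102, 142], [653, -97, 143], [658, -92, 143], [667, -89, 127], [675, -87, 197], [673, -82, 196], [672, -79, 194]]
914 [[739, -108, 63], [705, -102, 71], [696, -97, 76], [736, -109, 80], [712, -106, 85], [694, -90, 89], [715, -118, 93], [712, -101, 95], [704, -100, 99], [648, -130, 101], [655, -143, 104], [715, -109, 105], [714, -102, 107], [649, -120, 110], [692, -89, 111], [683, -158, 113], [653, -148, 116], [691, -90, 117], [680, -88, 119], [662, -156, 121], [719, -107, 123], [687, -85, 124], [647, -140, 127], [658, -150, 129], [716, -102, 130], [664, -158, 132], [654, -150, 134], [707, -93, 136], [684, -83, 138], [698, -89, 140], [683, -83, 141], [720, -112, 143], [673, -79, 151], [692, -167, 173], [740, -108, 187], [688, -156, 196], [676, -103, 200], [725, -112, 201], [693, -126, 203], [690, -145, 205], [714, -118, 207], [651, -128, 212]]
```

The handle hangs level on the arm, with its wire ends at z≈197 and 194 and its peak near (681,-124). Next I push tin B, using the two fingers as a cradle. The lane's centre line is x = 475 − 0.022·(y−192), and the stop face is at y≈320.

Emit:
arm_command:
  rows:
    - [-0.2, [0, 0, 0], 0.157]
    - [0.05, [-16, -41, 0], 0]
    - [0.05, [-16, -42, 0], 0]
    - [0.05, [-16, -42, 0], 0]
    - [0.05, [-17, -41, 0], 0]
    - [0.05, [0, 0, 0], 0]
    - [0.05, [0, 0, 55], 0]
    - [0.05, [0, 0, 60], 0]
    - [0.05, [0, 0, 60], 0]
    - [0.05, [0, 0, 50], 0]
    - [0.05, [0, 0, 28], 0]
    - [0.05, [0, 0, 0], 0]

```text
time_s: 13.65
eef_pos: [510.1, -163.7, 32.3]
tool_rot: [[-0.024, 1.0, -0.005], [1.0, 0.024, 0.002], [0.002, -0.005, -1.0]]
force: [-0.2, 0.4, 1.1]
finger_gap: 0.527
finger_force: 0.0
```

```bash
cat > tins.py <<'E'
from h import *
import sys
st();W=cloud(grab('top',sys.argv[1]));P=W.reshape(-1,3);P=P[np.isfinite(P).all(1)]
P=P[(P[:,0]>400)&(P[:,0]<580)&(P[:,1]>-370)&(P[:,1]<330)&(P[:,2]>68)&(P[:,2]<82)]
g=np.zeros((200,720),np.uint8);g[((P[:,0]-400)).astype(int),(P[:,1]+380).astype(int)]=255
g=cv2.morphologyEx(g,cv2.MORPH_CLOSE,np.ones((7,7)))
n,l,s,c=cv2.connectedComponentsWithStats(g)
for i in range(1,n):
    if s[i][4]>800:
        Q=np.argwhere(l==i).astype(np.float32);m,r=cv2.minEnclosingCircle(Q)
        y=m[1]-380;print('tin at x %.0f y %.0f r %.1f; off lane %.1f; from stop %.0f'%(m[0]+400,y,r,m[0]+400-(475-.0224*(y-192)),320-y))
E
python3 tins.py t6.png
```

```text
{'time_s': 13.65, 'joint_positions': [0.545, 0.737, -0.413, 1.931, 0.51, 0.583, -0.183], 'eef_pos': [510.064, -163.663, 32.325], 'tool_rot': [[-0.024, 1.0, -0.005], [1.0, 0.024, 0.002], [0.002, -0.005, -1.0]], 'force': [-0.215, 0.444, 1.115], 'finger_gap': 0.527, 'finger_force': 0.0}
tin at x 474 y 203 r 43.4; off lane -0.7; from stop 117
tin at x 512 y -89 r 43.3; off lane 30.3; from stop 409
tin at x 530 y -327 r 31.8; off lane 43.4; from stop 647
```

Emit:
arm_command:
  rows:
    - [0.05, [0, 3, -8], 0]
    - [0.05, [15, 0, 0], 0]
    - [0.05, [15, 0, 0], 0]
    - [0.05, [17, -4, 0], 0]
    - [0.05, [17, -5, 0], 0]
    - [0.05, [17, -6, 0], 0]
    - [0.05, [17, -6, 0], 0]
    - [0.05, [17, -5, 0], 0]
    - [0.05, [17, -4, 0], 0]
    - [0.05, [12, 0, 0], 0]
    - [0.05, [5, 0, 0], 0]
    - [0.05, [0, 0, 0], 0]

```text
time_s: 15.2
eef_pos: [480.1, -16.1, 42.6]
tool_rot: [[-0.024, 1.0, -0.001], [1.0, 0.024, 0.0], [0.0, -0.001, -1.0]]
force: [-0.9, -1.4, 1.4]
finger_gap: 0.525
finger_force: 1.0
```

```bash
python3 tins.py t7.png
```

```text
{'time_s': 15.2, 'joint_positions': [0.261, 0.655, -0.399, 2.074, 0.508, 0.508, -0.49], 'eef_pos': [480.108, -16.105, 42.641], 'tool_rot': [[-0.024, 1.0, -0.001], [1.0, 0.024, 0.0], [0.0, -0.001, -1.0]], 'force': [-0.875, -1.447, 1.431], 'finger_gap': 0.525, 'finger_force': 1.021}
tin at x 474 y 203 r 43.3; off lane -0.4; from stop 117
tin at x 476 y 36 r 41.6; off lane -2.5; from stop 284
tin at x 516 y -302 r 43.7; off lane 29.9; from stop 622
```

Emit:
arm_command:
  rows:
    - [0.05, [15, 0, 0], 0]
    - [0.05, [15, 0, 0], 0]
    - [0.05, [12, 0, 0], 0]
    - [0.05, [5, 0, 0], 0]
    - [0.05, [-15, 0, 0], 0]
    - [0.05, [-20, 0, 0], 0]
    - [0.05, [0, 0, -45], 0]
    - [0.05, [0, 0, -50], 0]
    - [0.05, [-55, 4, 0], 0]
    - [0.05, [-55, 4, 0], 0]
    - [0.05, [-55, 5, 0], 0]
    - [0.05, [-55, 5, 0], 0]

```text
time_s: 16.75
eef_pos: [502.9, -227.7, 137.8]
tool_rot: [[-0.021, 1.0, 0.0], [1.0, 0.021, -0.0], [-0.0, 0.0, -1.0]]
force: [0.0, 0.1, -1.1]
finger_gap: 0.523
finger_force: 0.0
```

Emit:
arm_command:
  rows:
    - [0.05, [-55, 4, 0], 0]
    - [0.05, [-55, 4, 0], 0]
    - [0.05, [-47, 3, 0], 0]
    - [0.05, [0, 0, 0], 0]
    - [0.05, [0, 0, 0], 0]

```text
time_s: 17.38
eef_pos: [517.5, -381.1, 137.4]
tool_rot: [[-0.022, 1.0, -0.0], [1.0, 0.022, 0.001], [0.001, -0.0, -1.0]]
force: [-0.2, 1.0, -0.2]
finger_gap: 0.526
finger_force: 0.0
```

```bash
python3 tins.py t8.png
```

```text
{'time_s': 17.375, 'joint_positions': [0.877, 0.709, -0.458, 1.621, 0.375, 0.901, 0.301], 'eef_pos': [517.473, -381.087, 137.423], 'tool_rot': [[-0.022, 1.0, -0.0], [1.0, 0.022, 0.001], [0.001, -0.0, -1.0]], 'force': [-0.188, 0.991, -0.167], 'finger_gap': 0.526, 'finger_force': 0.0}
tin at x 474 y 202 r 43.5; off lane -0.4; from stop 118
tin at x 479 y 76 r 43.2; off lane 1.2; from stop 244
tin at x 514 y -302 r 44.7; off lane 28.2; from stop 622
```

Emit:
arm_command:
  rows:
    - [0.05, [0, 0, 50], 0]
    - [0.05, [0, 0, 40], 0]
    - [0.05, [12, 0, 6], 0]
    - [0.05, [12, 0, 0], 0]
    - [0.05, [18, -2, 0], 0]
    - [0.05, [20, -3, 0], 0]
    - [0.05, [20, -3, 0], 0]
    - [0.05, [20, -3, 0], 0]
    - [0.05, [20, -3, 0], 0]
    - [0.05, [20, -3, 0], 0]
    - [0.05, [20, -3, 0], 0]
    - [0.05, [20, -3, 0], 0]

```text
time_s: 18.92
eef_pos: [491.9, -199.9, 42.8]
tool_rot: [[-0.022, 1.0, 0.002], [1.0, 0.022, -0.002], [-0.002, 0.002, -1.0]]
force: [1.4, -6.3, 5.5]
finger_gap: 0.528
finger_force: 3.4
```

Emit:
arm_command:
  rows:
    - [0.05, [20, -3, 0], 0]
    - [0.05, [20, -3, 0], 0]
    - [0.05, [20, -1, 0], 0]
    - [0.05, [12, 0, 0], 0]
    - [0.05, [4, 0, 0], 0]
    - [0.05, [0, 0, 0], 0]

```text
time_s: 19.68
eef_pos: [482.2, -123.3, 42.2]
tool_rot: [[-0.023, 1.0, 0.0], [1.0, 0.023, -0.0], [-0.0, 0.0, -1.0]]
force: [0.7, -2.7, 2.4]
finger_gap: 0.52
finger_force: 1.6
```

```bash
python3 tins.py t9.png
```

```text
{'time_s': 19.675, 'joint_positions': [0.452, 0.667, -0.368, 2.033, 0.464, 0.521, -0.228], 'eef_pos': [482.231, -123.287, 42.21], 'tool_rot': [[-0.023, 1.0, 0.0], [1.0, 0.023, -0.0], [-0.0, 0.0, -1.0]], 'force': [0.652, -2.73, 2.353], 'finger_gap': 0.52, 'finger_force': 1.627}
tin at x 474 y 203 r 43.3; off lane -0.9; from stop 117
tin at x 478 y 76 r 43.1; off lane 0.4; from stop 244
tin at x 481 y -78 r 43.0; off lane -0.0; from stop 398
```

Emit:
arm_command:
  rows:
    - [0.05, [12, 0, 0], 0]
    - [0.05, [18, 0, 0], 0]
    - [0.05, [18, 0, 0], 0]
    - [0.05, [18, 0, 0], 0]
    - [0.05, [18, 0, 0], 0]
    - [0.05, [15, 0, 0], 0]
    - [0.05, [15, 0, 0], 0]
    - [0.05, [15, 0, 0], 0]
    - [0.05, [12, 0, 0], 0]
    - [0.05, [12, 0, 0], 0]
    - [0.05, [7, 0, 0], 0]
    - [0.05, [0, 0, 0], 0]

```text
time_s: 21.22
eef_pos: [477.8, 34.9, 41.8]
tool_rot: [[-0.022, 1.0, -0.002], [1.0, 0.022, -0.002], [-0.002, -0.002, -1.0]]
force: [-0.0, -5.5, 5.7]
finger_gap: 0.526
finger_force: 3.3
```

```bash
python3 tins.py t10.png
```

```text
{'time_s': 21.225, 'joint_positions': [0.11, 0.646, -0.344, 2.079, 0.451, 0.49, -0.552], 'eef_pos': [477.789, 34.941, 41.78], 'tool_rot': [[-0.022, 1.0, -0.002], [1.0, 0.022, -0.002], [-0.002, -0.002, -1.0]], 'force': [-0.038, -5.546, 5.741], 'finger_gap': 0.526, 'finger_force': 3.25}
tin at x 458 y 181 r 113.1; off lane -16.7; from stop 139
```

Emit:
arm_command:
  rows:
    - [0.05, [8, 0, 0], 0]
    - [0.05, [6, 0, 0], 0]
    - [0.05, [4, 0, 0], 0]
    - [0.05, [2, 0, 0], 0]
    - [0.05, [0, 0, 0], 0]

```text
time_s: 21.9
eef_pos: [477.2, 53.5, 41.7]
tool_rot: [[-0.021, 1.0, -0.002], [1.0, 0.021, -0.004], [-0.004, -0.002, -1.0]]
force: [0.4, -8.6, 7.4]
finger_gap: 0.532
finger_force: 4.8
```

Emit:
arm_command:
  rows:
    - [0.05, [3, 0, 0], 0]
    - [0.05, [2, 0, 0], 0]
    - [0.05, [0, 0, 0], 0]

```text
time_s: 22.28
eef_pos: [477.1, 58.3, 41.7]
tool_rot: [[-0.021, 1.0, -0.002], [1.0, 0.02, -0.004], [-0.004, -0.002, -1.0]]
force: [0.4, -9.5, 7.4]
finger_gap: 0.525
finger_force: 4.9
```

Emit:
arm_command:
  rows:
    - [0.05, [2, 0, 0], 0]
    - [0.05, [1, 0, 0], 0]
    - [0.05, [0, 0, 0], 0]

```text
time_s: 22.65
eef_pos: [477.0, 61.0, 41.7]
tool_rot: [[-0.02, 1.0, -0.002], [1.0, 0.02, -0.004], [-0.004, -0.002, -1.0]]
force: [-0.5, -10.3, 7.5]
finger_gap: 0.521
finger_force: 5.2
```

Emit:
arm_command:
  rows:
    - [0.05, [2, 0, 0], 0]
    - [0.05, [1, 0, 0], 0]
    - [0.05, [0, 0, 0], 0]

```text
time_s: 23.02
eef_pos: [477.0, 61.7, 41.8]
tool_rot: [[-0.018, 1.0, -0.003], [1.0, 0.018, -0.007], [-0.007, -0.003, -1.0]]
force: [1.8, -16.8, 10.3]
finger_gap: 0.528
finger_force: 7.6
```

```bash
python3 - <<'E'
from h import *
W=cloud(grab('top','t11.png'));P=W.reshape(-1,3);P=P[np.isfinite(P).all(1)]
P=P[(P[:,0]>425)&(P[:,0]<525)&(P[:,1]>10)&(P[:,1]<345)&(P[:,2]>70)&(P[:,2]<82)]
print(P[:,1].max(),'expect face 320')
for c in np.arange(90,300,1):
    pass
h=[(int(a),round(float(np.ptp(Q[:,0])))) for a in range(60,330,6) for Q in [P[(P[:,1]>=a)&(P[:,1]<a+6)]] if len(Q)]
print(h)
S=W.reshape(-1,3);S=S[np.isfinite(S).all(1)];S=S[(abs(S[:,0]-472)<60)&(S[:,1]>300)&(S[:,1]<350)&(S[:,2]>31)&(S[:,2]<39)]
print('stop y',np.percentile(S[:,1],[1,5,50,95,99]))
E
```

```text
319.05145694587884 expect face 320
[(102, 5), (108, 14), (114, 22), (120, 24), (126, 31), (132, 34), (138, 39), (144, 27), (150, 40), (156, 59), (162, 68), (168, 75), (174, 80), (180, 81), (186, 83), (192, 83), (198, 80), (204, 81), (210, 74), (216, 66), (222, 54), (228, 39), (234, 34), (240, 54), (246, 66), (252, 71), (258, 78), (264, 80), (270, 83), (276, 83), (282, 84), (288, 80), (294, 75), (300, 66), (306, 59), (312, 46), (318, 22)]
stop y [319.39040634 321.42698066 332.58824514 341.25371405 342.83168642]
```

The force jump and the lead tin's edge at y=319 show the row is against the stop. I back off, rise and check everything.

Emit:
arm_command:
  rows:
    - [0.05, [-5, 0, 0], 0]
    - [0.05, [-15, 0, 0], 0]
    - [0.05, [-30, 0, 0], 0]
    - [0.05, [-50, 0, 0], 0]
    - [0.05, [-50, 0, 0], 0]
    - [0.05, [0, 0, -50], 0]
    - [0.05, [0, 0, -55], 0]
    - [0.05, [-55, -10, -50], 0]
    - [0.05, [-55, -10, -50], 0]
    - [0.05, [-55, 0, 0], 0]
    - [0.05, [-55, 0, 0], 0]
    - [0.05, [0, 0, 0], 0]

```text
time_s: 24.58
eef_pos: [467.7, -289.5, 229.3]
tool_rot: [[-0.016, 1.0, -0.001], [1.0, 0.016, -0.001], [-0.001, -0.001, -1.0]]
force: [-0.1, 0.6, 0.2]
finger_gap: 0.527
finger_force: 0.0
```

```bash
python3 - <<'E'
from h import *
st();d=grab('top','t12.png');W=cloud(d);P=W.reshape(-1,3);P=P[np.isfinite(P).all(1)]
P=P[(P[:,0]>425)&(P[:,0]<525)&(P[:,1]>40)&(P[:,1]<345)&(P[:,2]>70)&(P[:,2]<82)]
print(np.percentile(P[:,1],[0,100]))
for y in(277,191,105):
    Q=P[abs(P[:,1]-y)<41];m,r=cv2.minEnclosingCircle(Q[:,:2].astype(np.float32));print(np.round(m,1),r,'lane off',m[0]-(475-.0224*(m[1]-192)))
s=grab('scene')['pixels'][130:270,220:460]
o=np.vstack([cv2.resize(s,(514,300),interpolation=3),cv2.resize(d['pixels'][120:300,185:493],(514,300),interpolation=3)])
cv2.imwrite('pics/c12.png',cv2.cvtColor(o,cv2.COLOR_RGB2BGR))
E
```

```text
{'time_s': 24.575, 'joint_positions': [0.838, 0.441, -0.471, 1.809, 0.242, 0.949, 0.278], 'eef_pos': [467.668, -289.475, 229.334], 'tool_rot': [[-0.016, 1.0, -0.001], [1.0, 0.016, -0.001], [-0.001, -0.001, -1.0]], 'force': [-0.056, 0.611, 0.22], 'finger_gap': 0.527, 'finger_force': 0.0}
[ 65.05651233 319.71339818]
[472.5 277.6] 43.11376953125 lane off -0.5614785156250264
[476.5 191.4] 42.83003616333008 lane off 1.5102202148437414
[476.5 106.3] 43.14873504638672 lane off -0.40228127441406514
```

View pics/c12.png

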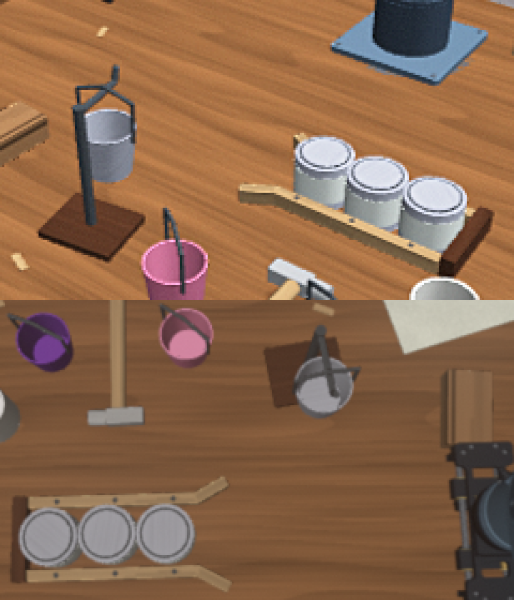

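The picture shows the pail hanging on the hook at (107,110). The three tins stand in file, touching each other and the stop, with their centres within 2 mm of the lane line. I'm handing the job in.

```bash
python3 -c "
from station import *
print(close_job())"
```

```text
the job is handed in; nothing more can be done
None
```

I handed the job in at about 25 s. The last look showed all three tins upright in single file against the end stop, within 2 mm of the centre line, and the grey pail hanging on the hook. I did not touch the mug, hammer or offcut. The station gave no verdict.

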